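# Lift a chocolate slab off its cooling stand on the lifter

## Robot

A 6-joint arm with a two-finger parallel gripper is mounted at the origin on the work surface. World frame = base frame: x ahead of the robot, y to its left, z up, the work surface at z = 0. Lengths are in m, angles in rad, forces in N, time in s.
With the tool pointing down it reaches from about 0.325 to 0.75 m from the base axis. Payload 7.6 kg.
Tool frame: the origin (TCP) lies at the very end of the fingers, on their centre line; the grasp point (between the pads) lies 19 mm behind it (manip.tcp_to_grasp is the distance from the TCP to the grasp point, in m); z points along the fingers, y is the direction in which the jaws open and shut (so a half turn about z gives the same grasp; the last joint's range is limited). The gripper opens to 85 mm and grips with 20 to 120 N. Pads are 22 mm wide; open, the fingers measure 114 mm over their backs; the gripper's body (76 mm by 85 mm) begins 54 mm behind the grasp point. The pads swing forward as they close: fully open they stand 13 mm farther back than shut.
Start: joints at [-1.389, 0.052, 1.401, -0, 1.689, -0.07], TCP at [0.131, -0.508, 0.208] pointing down, gripper open.
Joint ranges: [-2.9, 2.9], [-0.91, 2.17], [0.12, 2.37], [-1.06, 4.2], [0.26, 2.73], [-2.93, 2.93]. Speed limits (rad/s): [2.57, 2.57, 3.01, 3.14, 3.14, 3.14].

## Interface

Orientations are given as a unit quaternion [w, x, y, z].
In Python, from workcell import manip gives the robot as it stands. Calls block until the motion is done:
- manip.goto(position, orientation): joint-space move of the TCP to a pose.
- manip.line_to(position, attitude=None, rate=0.15, contact_N=None): straight line of the TCP; attitude=None keeps the orientation; rate is the mean speed in m/s. With contact_N (N) it stops when the force on the tool has changed by that much, and returns True; else False.
- manip.move_j(angles): joint-space move.
- manip.grip(opening, newtons=None): finger opening in m; newtons is the grip in N (None keeps the last); returns when the fingers have stopped.
- manip.sleep(seconds).
- manip.solve_ik(position, orientation): joint angles nearest the present ones, or None.
- manip.get_state(): the state.
- manip.get_image(name): name is "side" or "top" or "wrist"; returns the picture (420x560x3 uint8, red, green, blue); there is no depth.
- manip.camera_model(name): a dict with "K" (3x3 intrinsics, pixels), "k1" (the pictures are not rectified: a ray, as slopes to the right and down, at radius r is drawn at 1 + k1 r^2 times it, then the intrinsics apply), "world_from_camera" (4x4, takes a point from camera to world coordinates); the wrist camera has in their place "mount" (4x4, takes a point from camera to tool coordinates, whose origin is the TCP and whose axes are the flange's). Camera axes: x right, y down, z forward; pixel columns grow to the right and rows downward; lengths in m; the calibration is good to about 2 mm. A picture is of the moment at which its call begins: read the wrist's pose just before it. camera_model takes no time and is no camera call.
A pose or a line that the arm cannot do raises manip.PlanningError and nothing moves.
- manip.finish_job(): hands the job in, once; it reports no verdict.
Trained networks look in the newest picture that a camera, given by its name, has taken for a name from the list of things; names that differ only in an ending like _2 or _b are one class to them, and where a whole thing is asked for, a point or a joint stands for the part that bears it (a point fixed in the world has none). Each returns a list of dicts, best first, with "score" (0 to 1); they miss things now and then, are a little off and sometimes report something else, mostly with a low value. They report only what shows in the picture. A call takes as long as a camera call. They do not tell look-alikes from the thing itself.
- manip.find_in(camera, target): "centre" ([column, row] in pixels, amid what is visible of it).
- manip.masks_of(camera, target): "mask" (420x560 bool, what is visible of it) and "centre" ([column, row] in pixels, amid what is visible of it).
The state is a dict: "time": time; "qpos": joint angles; "qd": joint speeds; "joint_efforts": joint torques, N m; "eef_pos": TCP position; "ee_rot": TCP orientation; "wrist_force": force on the tool from outside, world axes, zero at the start; "moment": the same for the moment, N m; "finger_gap": finger opening in m.
Only numpy, scipy, OpenCV 4.12 (cv2) and the standard library are available. Lean on these libraries where they do the work, as an engineer would, in place of code of your own. Each camera call takes 0.05 s, during which the arm holds its last target.

## Task

Take the flat lifter by its handle, slide its blade well under the chocolate slab through the open channel of the cooling stand, and lift the slab clear of the stand. Finish still holding the lifter, with the slab resting steady and level on the blade at least 12 cm above the table, so that a colleague can slip a pouch over it. Only the lifter may touch or carry the chocolate; do not tip the slab, and leave the tape roll, the two cartons and the scoop where they are.

Things in the scene. Friction and masses are not known exactly. Their poses are not given: they have to be found in the camera images.
- slab_center (a point): Centre (half-way up) of the flat dark brown chocolate slab, 110 mm along its x axis, 130 mm along its y axis, 12 mm thick, about 150 g. It lies loose and flat on the two rails of the stand (underside 42 mm above the table), at most 6 mm off the stand's centre and nearly square to it. z axis up.
- stand: White plastic stand fixed to the table, 130 mm along x, 140 along y; origin at the centre of its underside, z up. A 4 mm base plate and two rails along x, 18 mm wide, 42 high, centred at y = -61 and +61 mm. The channel between them, 104 mm wide, runs along x, open at both ends; below the slab it is free from 4 to 42 mm above the table. Its -x end is the one towards the lifter.
- lifter_grip (a point): Centre of the handle of the lifter; x axis points along the blade towards its free front edge, y across, z up (the lifter starts flat on the table, this point 60 mm above it). The handle is a straight black bar 96 mm long along x, 20 mm wide along y, 24 mm high, on two end posts 12 mm thick and 16 mm wide, 45 mm of free height between bar and blade.
- lifter: The loose lifter (a hand turner, 200 g, balanced 14 mm in front of the handle's centre): a flat metal blade 235 x 60 x 3 mm, black bridge handle over its rear half. Same axes as the handle point. Origin on the blade's underside, 49 mm in front of the handle's centre and 60 mm below. The blade reaches from 105 mm behind the origin to 130 mm in front; in front of the origin it is bare.
- tape: Bystander: roll of brown packing tape lying flat, 96 mm across, 45 mm high. Origin at the centre of its underside.
- carton: Bystander: white folding carton lying down, 55 x 55 mm, 150 mm long along its y axis. Origin at the centre of its underside.
- carton2: Bystander: a second white carton of the same size. Origin at the centre of its underside.
- scoop: Bystander: metal hand scoop, pan 100 x 70 x 35 mm with a black handle of about 100 mm to -x. Origin at the centre of the pan's underside.
Things that resemble listed ones, but are neither listed nor needed, are in the scene too. Leave any turquoise look-alike of the lifter alone.

How it is judged:
On the way, in this order (a step that is already met when the one before it is completed fails the run):
1. the blade is well under the slab (its front edge at least 30 mm past the slab's centre) while the slab still lies on the stand (x of slab_center in the frame of lifter_grip between 0.08 and 0.149 m and y of slab_center in the frame of lifter_grip between -0.03 and 0.03 m and z of slab_center in the frame of lifter_grip between -0.055 and 0 m and contact force between slab and stand above 0.3 N), for 0.1 s.
2. the slab is carried by the lifter alone, clear of the stand (contact force between slab and lifter above 0.5 N and contact force between slab and stand below 0.02 N and height (world z) of slab_center above 0.065 m), for 0.2 s.
At the end, for the whole second after the job is handed in: Slab centre over 120 mm above the table, tilt under 0.15 rad, at rest (30 mm/s, 0.15 rad/s), on the lifter's blade alone, its centre 31 to 106 mm ahead of the lifter's origin and within 35 mm of the blade's middle line; fingers hold the lifter; bystanders within 20 mm of their starts (height (world z) of slab_center above 0.12 m and angle between slab_center's own z axis and vertical below 0.15 rad and linear speed of slab below 0.03 m/s and angular speed of slab below 0.15 rad/s and contact force between slab and lifter above 0.5 N and contact force between slab and stand below 0.02 N and contact force between the fingers and lifter above 1 N and x of slab_center in the frame of lifter_grip between 0.08 and 0.155 m and y of slab_center in the frame of lifter_grip between -0.035 and 0.035 m and distance of each of tape, carton, carton2, scoop from where it was at the start of the episode below 0.02 m); the arm keeps its last pose, push and grip.
It fails at once if the robot's fingers or arm touch the chocolate (contact force between slab and the fingers above 0.3 N or contact force between slab and the arm above 0.3 N).
It fails at once if the slab is tipped by more than 0.35 rad (20 degrees) (angle between slab_center's own z axis and vertical above 0.35 rad).
It fails at once if a bystander is moved more than 20 mm (distance of any of tape, carton, carton2, scoop from where it was at the start of the episode above 0.02 m).
It also fails if it takes over 48 s, if anything falls off the work surface, if the arm or the gripper's body presses on something with over 40 N, if the wrist force passes 120 N, or if a joint passes its speed limit or range.

## Working session

There is one attempt and no reset: what is moved stays moved. The work goes in short steps, each a Python script; the robot and the scene stay as the last script left them, time stands still between calls to the robot, and variables do not carry over. Pictures are saved under pics/ and viewed, and the job is handed in when it is done.

```bash
mkdir -p pics; ls
python3 - <<'E'
from workcell import manip
import cv2
for n in ("top","side","wrist"):
    im=manip.get_image(n); cv2.imwrite(f"pics/{n}0.png",im[:,:,::-1])
    c=manip.camera_model(n); print(n,{k:(v.tolist() if hasattr(v,'tolist') else v) for k,v in c.items()})
    for t in ("slab_center","stand","lifter","lifter_grip"):
        print(t,[(r['centre'],round(r['score'],2)) for r in manip.find_in(n,t)])
print(manip.get_state())
E
```

```text
pics
top {'K': [[535.0450615957599, 0.0, 271.9062443409859], [0.0, 535.0450615957599, 204.45308848338206], [0.0, 0.0, 1.0]], 'k1': 0.038856527767724254, 'world_from_camera': [[-0.02919830998663331, -0.988329799634021, 0.14950473520695146, 0.26600743382303543], [-0.9995736339308746, 0.028884098872360965, -0.004273076474568945, -0.04494182922570134], [-9.510073767213241e-05, -0.1495657580721867, -0.9887517762149113, 1.7936917697468657], [0.0, 0.0, 0.0, 1.0]]}
slab_center [([338.0, 149.8], 0.58)]
stand [([217.5, 191.8], 0.56)]
lifter [([334.9, 266.1], 0.93), ([327.8, 194.6], 0.65), ([232.2, 265.8], 0.65), ([426.0, 266.5], 0.58)]
lifter_grip [([338.1, 268.3], 0.92), ([424.2, 270.6], 0.83), ([228.2, 270.5], 0.72), ([326.9, 193.5], 0.6)]
side {'K': [[452.61249066101146, 0.0, 272.12557434370984], [0.0, 452.61249066101146, 214.85505765168656], [0.0, 0.0, 1.0]], 'k1': -0.12146525249471814, 'world_from_camera': [[0.7223589533112593, -0.47221902850806485, 0.5051799003186499, -0.20712872144245062], [-0.6912499897195988, -0.5134359236101189, 0.5084850086868624, -0.7900033978788011], [0.0192612118
[... 842 characters left out ...]
88), ([37.2, 14.0], 0.84)]
{'time': 0.75, 'qpos': array([-1.38929257e+00,  5.21781520e-02,  1.40070224e+00,  2.10676866e-05,
        1.68860923e+00, -7.02768699e-02]), 'qd': array([-0.00050681, -0.00157416,  0.00173269,  0.00141833, -0.001116  ,
       -0.00030225]), 'joint_efforts': array([ 2.04919729e-04, -3.81486297e+01, -3.60280502e+01, -6.43712906e-05,
        7.08782477e-05,  1.58121128e-05]), 'eef_pos': array([ 0.13083618, -0.50845507,  0.20793365]), 'ee_rot': array([5.08583824e-05, 9.92086117e-01, 1.25559280e-01, 1.33082868e-05]), 'wrist_force': array([-0.71033012, -0.81723073, -0.691275  ]), 'moment': array([ 0.01309132,  0.01488831, -0.02029185]), 'finger_gap': 0.08513033428491047}
```

View pics/top0.png

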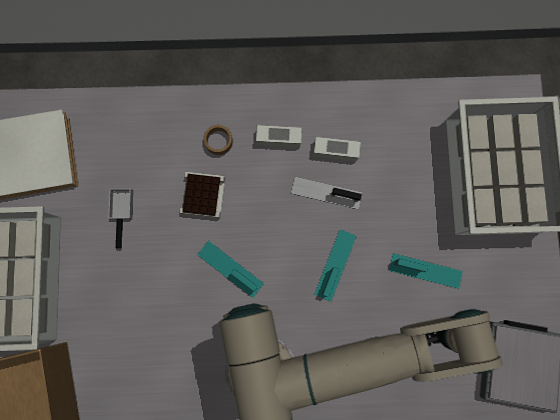

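View pics/side0.png

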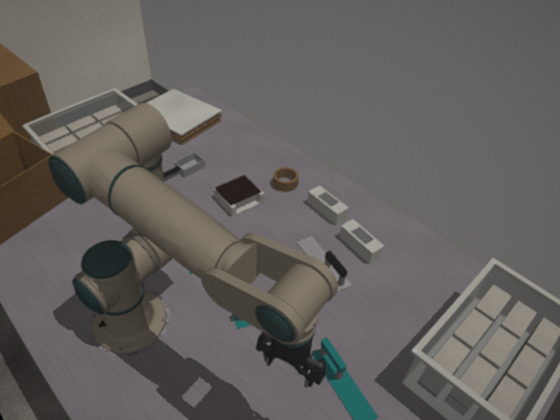

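Top view: the look-alikes are turquoise at (230,268), (336,265) and (426,270). The metal blade with black handle at (327,193) fits the description. The slab on its white stand is at (203,195), and the two cartons are at (279,135) and (337,148). I'll confirm in an enlarged crop and get masks.

```bash
cat > h.py <<'E'
from workcell import manip
import numpy as np, cv2
from scipy.spatial.transform import Rotation as R
def cam(name,st=None):
    c=manip.camera_model(name)
    if 'mount' in c:
        T=np.eye(4);q=st['ee_rot'];T[:3,:3]=R.from_quat([q[1],q[2],q[3],q[0]]).as_matrix();T[:3,3]=st['eef_pos']
        return np.array(c['K']),c['k1'],T@np.array(c['mount'])
    return np.array(c['K']),c['k1'],np.array(c['world_from_camera'])
def proj(C,P):
    K,k1,T=C; P=np.atleast_2d(P); p=(P-T[:3,3])@T[:3,:3]; s=p[:,:2]/p[:,2:]
    s=s*(1+k1*(s**2).sum(1,keepdims=True)); return s*[K[0,0],K[1,1]]+K[:2,2]
def ray(C,uv):
    K,k1,T=C; d=(np.array(uv,float)-K[:2,2])/[K[0,0],K[1,1]]; s=d.copy()
    for _ in range(20): s=d/(1+k1*(s@s))
    return T[:3,:3]@np.array([s[0],s[1],1.]),T[:3,3]
def atz(C,uv,z):
    d,o=ray(C,uv); return o+d*(z-o[2])/d[2]
E
python3 - <<'E'
from h import *
im=manip.get_image("top")
cv2.imwrite("pics/topc.png",cv2.resize(im[110:250,160:380,::-1],None,fx=3.6,fy=3.6,interpolation=cv2.INTER_CUBIC))
C=cam("top")
print(atz(C,(203,195),.054),atz(C,(312,187),.003),atz(C,(347,194),.072))
for n in ("tape","carton","scoop","stand","slab_center"):
    for r in manip.find_in("top",n): print(n,r['centre'],round(r['score'],2),atz(C,r['centre'],.04).round(3))
E
```

```text
[0.56718179 0.17358028 0.054     ] [ 0.59279008 -0.19072416  0.003     ] [ 0.55364796 -0.29820336  0.072     ]
tape [209.3, 137.3] 0.65 [0.766 0.152 0.04 ]
carton [277.3, 135.1] 0.75 [ 0.768 -0.078  0.04 ]
carton [337.9, 149.0] 0.62 [ 0.713 -0.28   0.04 ]
carton [201.9, 193.4] 0.33 [0.575 0.179 0.04 ]
scoop [121.8, 207.0] 0.6 [0.537 0.443 0.04 ]
stand [218.8, 192.0] 0.79 [0.578 0.123 0.04 ]
slab_center [199.5, 193.6] 0.92 [0.575 0.187 0.04 ]
```

View pics/topc.png

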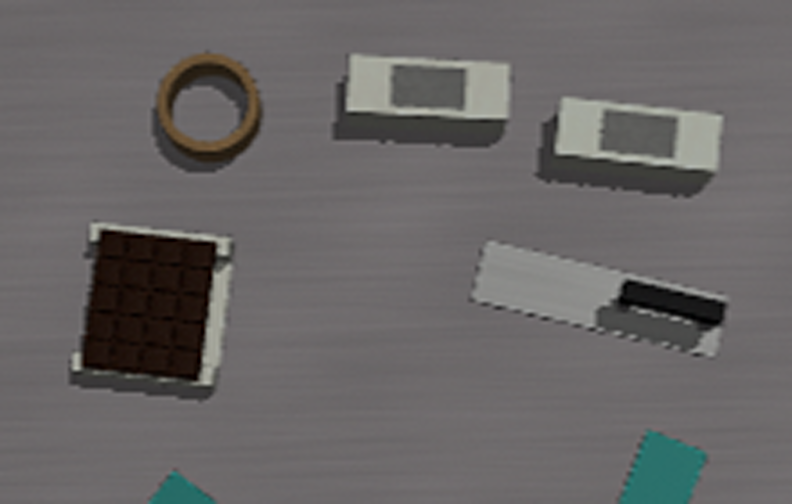

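The crop confirms it: bare metal blade with a black bridge handle at (327,193), blade pointing left towards the stand. Next come closer wrist views of the slab and the lifter.

```bash
cat >> h.py <<'E'
def quat(th,flip=False):
    """tool z down, tool x along heading th (or opposite)"""
    if flip: th=th+np.pi
    x=np.array([np.cos(th),np.sin(th),0]); z=np.array([0,0,-1.]); y=np.cross(z,x)
    q=R.from_matrix(np.stack([x,y,z],1)).as_quat(); return np.array([q[3],q[0],q[1],q[2]])
E
python3 - <<'E'
from h import *
for th in (70,83,95):
  for fl in (0,1):
    for p in ([.554,-.29,.041],[.567,.05,.06],[.567,.05,.25],[.567,-.1,.06]):
        q=manip.solve_ik(p,quat(np.radians(th),fl)); print(th,fl,p,None if q is None else np.round(q,2))
E
```

```text
70 0 [0.554, -0.29, 0.041] [-0.54  0.44  1.28 -0.    1.42 -0.19]
70 0 [0.567, 0.05, 0.06] [ 0.02  0.27  1.46 -0.    1.41  0.37]
70 0 [0.567, 0.05, 0.25] [ 0.02  0.17  1.19 -0.    1.78  0.37]
70 0 [0.567, -0.1, 0.06] [-0.24  0.29  1.44 -0.    1.42  0.11]
70 1 [0.554, -0.29, 0.041] None
70 1 [0.567, 0.05, 0.06] [ 0.02  0.27  1.46 -0.    1.41 -2.77]
70 1 [0.567, 0.05, 0.25] [ 0.02  0.17  1.19 -0.    1.78 -2.77]
70 1 [0.567, -0.1, 0.06] None
83 0 [0.554, -0.29, 0.041] [-0.54  0.44  1.28 -0.    1.42 -0.42]
83 0 [0.567, 0.05, 0.06] [ 0.02  0.27  1.46 -0.    1.41  0.15]
83 0 [0.567, 0.05, 0.25] [ 0.02  0.17  1.19 -0.    1.78  0.15]
83 0 [0.567, -0.1, 0.06] [-0.24  0.29  1.44 -0.    1.42 -0.12]
83 1 [0.554, -0.29, 0.041] [-0.54  0.44  1.28 -0.    1.42  2.72]
83 1 [0.567, 0.05, 0.06] None
83 1 [0.567, 0.05, 0.25] None
83 1 [0.567, -0.1, 0.06] None
95 0 [0.554, -0.29, 0.041] [-0.54  0.44  1.28 -0.    1.42 -0.63]
95 0 [0.567, 0.05, 0.06] [ 0.02  0.27  1.46 -0.    1.41 -0.06]
95 0 [0.567, 0.05, 0.25] [ 0.02  0.17  1.19 -0.    1.78 -0.06]
95 0 [0.567, -0.1, 0.06] [-0.24  0.29  1.44 -0.    1.42 -0.33]
95 1 [0.554, -0.29, 0.041] [-0.54  0.44  1.28 -0.    1.42  2.51]
95 1 [0.567, 0.05, 0.06] None
95 1 [0.567, 0.05, 0.25] None
95 1 [0.567, -0.1, 0.06] [-0.24  0.29  1.44 -0.    1.42  2.82]
```

Run:
```python
from h import *
def shot(name,p,th,t):
    manip.goto(p,quat(th)); manip.sleep(.2)
    s=manip.get_state(); im=manip.get_image("wrist"); cv2.imwrite(f"pics/{name}.png",im[:,:,::-1])
    m={}
    for k in t:
        r=manip.masks_of("wrist",k); print(k,[(x['centre'],round(x['score'],2)) for x in r])
        for i,x in enumerate(r): m[f"{k}{i}"]=x['mask']
    np.savez(f"{name}.npz",im=im,p=s['eef_pos'],q=s['ee_rot'],**m); print(s['time'],s['eef_pos'],s['ee_rot'])
shot("wl",[.56,-.27,.25],np.radians(75),["lifter","lifter_grip"])
shot("ws",[.567,.14,.25],np.radians(85),["slab_center","stand"])
```

```text
lifter [([292.6, 135.7], 0.81), ([185.4, 356.9], 0.75), ([98.4, 211.4], 0.7)]
lifter_grip [([290.8, 136.9], 0.82), ([99.9, 212.8], 0.77), ([185.4, 349.8], 0.72)]
3.0417 [ 0.55952666 -0.2707563   0.25003928] [ 1.29063024e-05  7.93798183e-01  6.08181258e-01 -3.80741364e-05]
slab_center [([291.4, 142.5], 0.87)]
stand [([333.5, 94.6], 0.83), ([324.8, 359.8], 0.52)]
4.9083 [0.56727517 0.13909641 0.24993428] [ 1.48085731e-05  7.37774903e-01  6.75046804e-01 -6.19145671e-05]
```

View pics/wl.png

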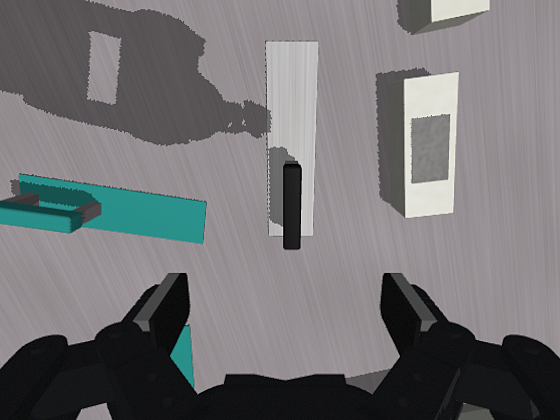

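View pics/ws.png

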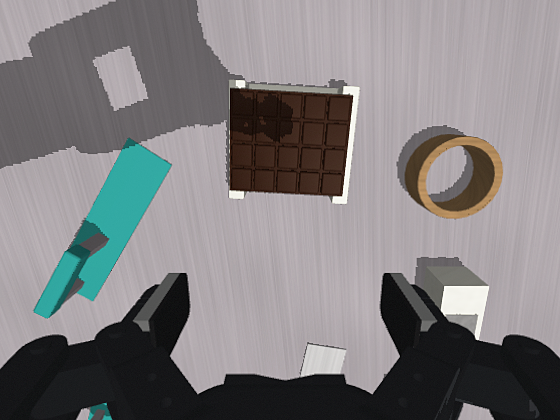

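Wrist views: the lifter is centred on (291,140), with its blade front at (292,41) and its handle at (292,205). The slab is at (291,142), sitting on white rails at left and right of the picture. Next I'll fit the poses.

Run:
```python
from h import *
def quad(mask):
    n,l,s,c=cv2.connectedComponentsWithStats(mask.astype(np.uint8)); i=1+np.argmax(s[1:,4]); mm=(l==i).astype(np.uint8)
    ct=max(cv2.findContours(mm,0,1)[0],key=cv2.contourArea)
    return ct[:,0].astype(float)
def rect(C,ct,z):
    P=np.array([atz(C,u,z)[:2] for u in ct]); r=cv2.minAreaRect((P*1000).astype(np.float32)); 
    return np.round(r[0],1),np.round(r[1],1),round(r[2],2),P
d=np.load("ws.npz"); C=cam("wrist",dict(eef_pos=d['p'],ee_rot=d['q']))
print("slab",rect(C,quad(d['slab_center0']),.054)[:3])
print("stand mask",rect(C,quad(d['stand0']),.042)[:3])
im=d['im'].astype(int)
# stand top corners hand: outer rail corners
for uv in [(230,81),(230,197),(358,87),(346,203)]: print(uv,atz(C,uv,.042).round(4))
d=np.load("wl.npz"); C=cam("wrist",dict(eef_pos=d['p'],ee_rot=d['q']))
print("lifter",rect(C,quad(d['lifter0']),.003)[:3]); print("grip",rect(C,quad(d['lifter_grip0']),.072)[:3])
im=d['im'].astype(int)
sub=np.zeros((420,560),bool); sub[150:260,270:320]=im[150:260,270:320].sum(2)<130
print("black",rect(C,quad(sub),.072)[:3])
for uv in [(266,41),(318,41),(269,236),(314,236)]: print(uv,atz(C,uv,.003).round(4))
cv2.imwrite("pics/crops.png",np.hstack([cv2.resize(d['im'][30:260,240:340,::-1],None,fx=2.5,fy=2.5),cv2.resize(np.load("ws.npz")['im'][60:290,220:380,::-1],None,fx=2.5,fy=2.5)]))
```

```text
slab (array([576.3, 180.8]), array([111.1, 130.1]), 81.61)
stand mask (array([579.3, 179.7]), array([128. , 138.1]), 82.03)
(230, 81) [0.5206 0.2508 0.042 ]
(230, 197) [0.503  0.1259 0.042 ]
(358, 87) [0.6552 0.2327 0.042 ]
(346, 203) [0.6383 0.1063 0.042 ]
lifter (array([ 574.6, -249. ]), array([253.1,  60.9]), 74.4)
grip (array([ 575.1, -240.8]), array([210.6,  50.5]), 74.81)
black (array([ 562.2, -295.3]), array([96.1, 19.1]), 74.77)
(266, 41) [ 0.5803 -0.1186  0.003 ]
(318, 41) [ 0.6369 -0.1339  0.003 ]
(269, 236) [ 0.5189 -0.3454  0.003 ]
(314, 236) [ 0.5774 -0.3612  0.003 ]
```

View pics/crops.png

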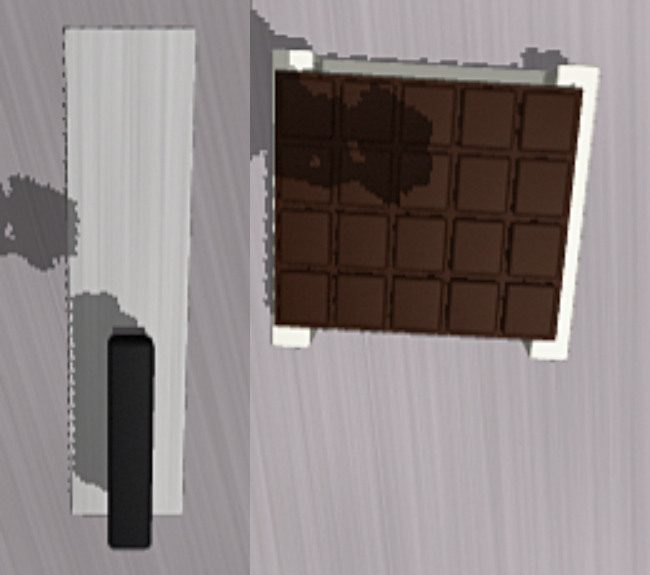

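Fit results:
- **Slab:** (0.576, 0.181), heading 81.7°.
- **Stand:** (0.579, 0.179), heading 82°.
- **Handle:** (0.562, -0.297), heading 74.7°.

Now I'll grasp the handle, slightly ahead of its centre.

Run:
```python
from h import *
th=np.radians(74.7); u=np.array([np.cos(th),np.sin(th)])
g=np.array([.5623,-.297])+.015*u
q=quat(th)
manip.goto([*g,.15],q); manip.line_to([*g,.041],rate=.12)
s=manip.get_state(); print(s['time'],s['eef_pos'],s['wrist_force'])
manip.grip(0.0,110); s=manip.get_state(); print(s['finger_gap'],s['wrist_force'],s['eef_pos'])
manip.line_to([*g,.081],rate=.06); manip.sleep(.2)
s=manip.get_state(); print(s['time'],s['finger_gap'],s['wrist_force'],s['moment'],s['eef_pos'])
im=manip.get_image("wrist"); cv2.imwrite("pics/wg.png",im[:,:,::-1]); np.savez("wg.npz",im=im,p=s['eef_pos'],q=s['ee_rot'])
cv2.imwrite("pics/sg.png",manip.get_image("side")[:,:,::-1])
```

```text
7.7167 [ 0.56684805 -0.2828239   0.04215469] [-0.26262824  0.50009974  0.41812266]
0.016250878308540346 [-1.77428609  1.31533385  4.42345359] [ 0.56633466 -0.28259732  0.04154557]
9.3667 0.016042943856704416 [-0.8548291   0.52552376 -2.20593023] [ 0.00144097  0.00068092 -0.06184839] [ 0.56603487 -0.28238654  0.08045288]
```

View pics/wg.png

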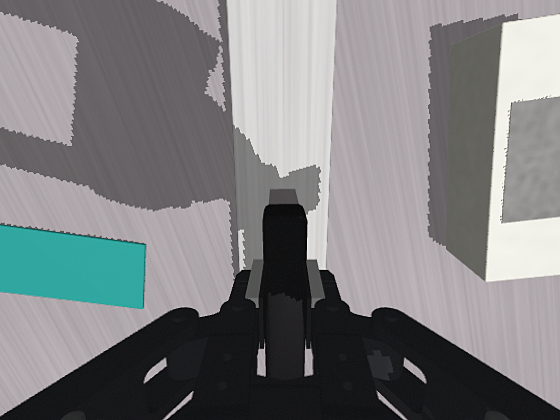

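View pics/sg.png

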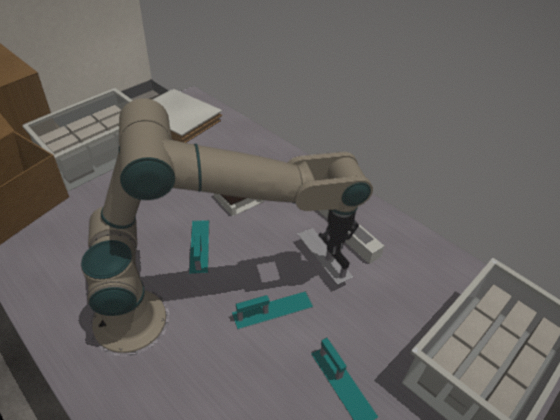

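The lifter is held and lifted, with the bar centred at (285,240) and the blade symmetric about it at columns 230–333. I'll move to the channel mouth and check heading and pitch.

Run:
```python
from h import *
th=np.radians(82); u=np.array([np.cos(th),np.sin(th)]); c=np.array([.5775,.1805])
q=quat(th)
p=c-.275*u
manip.line_to([.566,-.2824,.12],rate=.15)
manip.line_to([*p,.12],q,rate=.15); manip.line_to([*p,.060],rate=.12); manip.sleep(.3)
s=manip.get_state(); print(s['time'],p,s['eef_pos'],s['ee_rot'],q,s['wrist_force'],s['moment'],s['finger_gap'])
im=manip.get_image("wrist"); cv2.imwrite("pics/wp.png",im[:,:,::-1]); np.savez("wp.npz",im=im,p=s['eef_pos'],q=s['ee_rot'])
t=manip.get_image("top"); cv2.imwrite("pics/tp.png",cv2.resize(t[110:260,160:380,::-1],None,fx=3.6,fy=3.6,interpolation=cv2.INTER_CUBIC))
sd=manip.get_image("side"); cv2.imwrite("pics/sp.png",cv2.resize(sd[130:330,180:400,::-1],None,fx=3,fy=3,interpolation=cv2.INTER_CUBIC))
```

```text
12.2583 [ 0.5392274  -0.09182372] [ 0.53960724 -0.09191871  0.06074715] [5.22516060e-04 7.54711964e-01 6.56055977e-01 3.65533428e-04] [0.         0.75470958 0.65605903 0.        ] [-0.86101594 -0.06724282 -1.87170617] [ 0.0153608  -0.06842348 -0.00294619] 0.016160742959517183
```

View pics/tp.png

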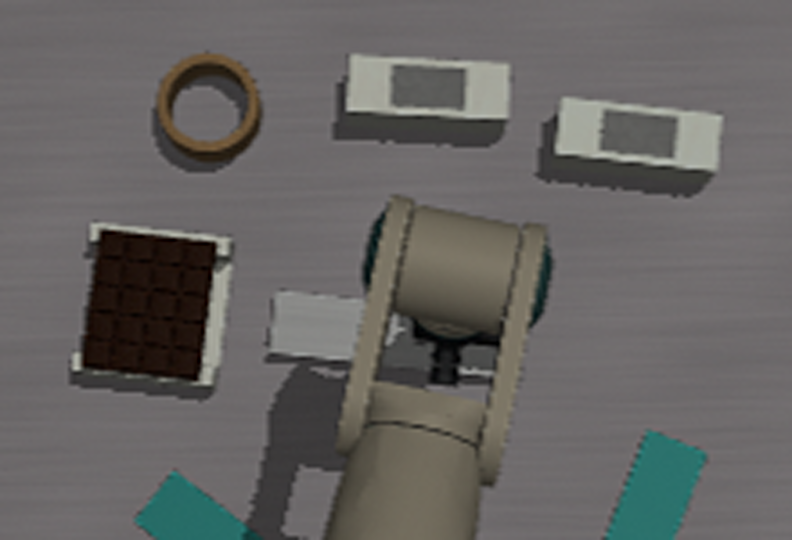

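View pics/wp.png

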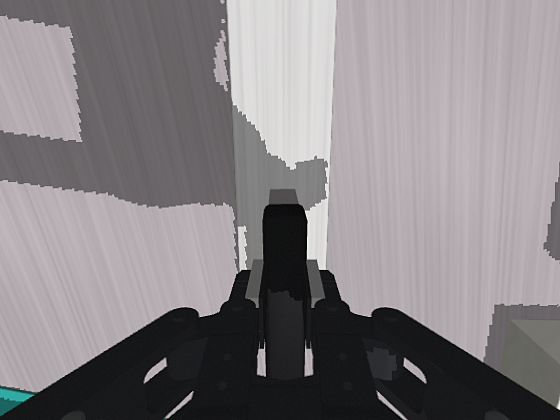

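View pics/sp.png

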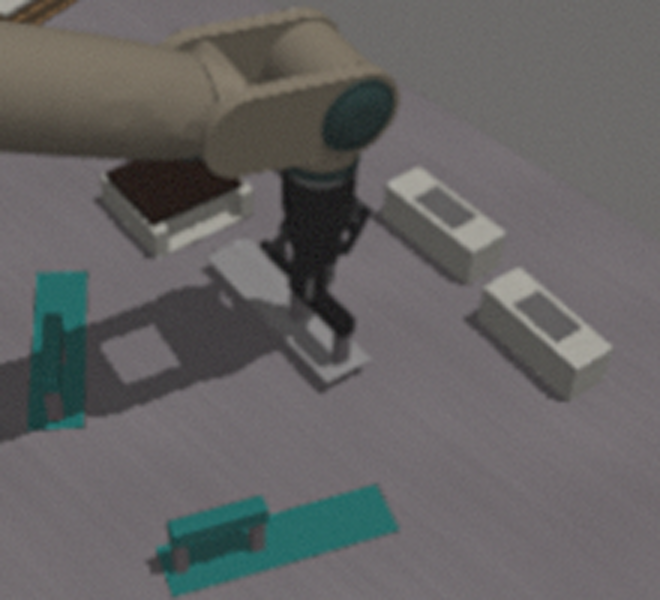

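The blade faces the channel, with its top-view front corners at about (236,191) and (234,207). In the side crop they are at (238,238) and (207,261). I'll triangulate them for pitch.

Run:
```python
from h import *
d=np.load("wp.npz"); th=np.radians(82); u=np.array([np.cos(th),np.sin(th)]); v=np.array([-u[1],u[0]])
g=d['p'][:2]-.015*u; C=cam("top"); S=cam("side"); W=cam("wrist",dict(eef_pos=d['p'],ee_rot=d['q']))
def P(a,b,z): return [*(g+a*u+b*v),z]
for z in (.013,.0228,.033):
  print(z,"top",proj(C,[P(.179,-.03,z),P(.179,.03,z)]).round(1).tolist(),"side",proj(S,[P(.179,-.03,z),P(.179,.03,z),P(-.056,-.03,.0228)]).round(1).tolist())
for z in (.0228,): print("wrist blade edge at a=.12,.0",proj(W,[P(.1,-.03,z),P(.1,.03,z),P(.048,.01,.092),P(.048,-.01,.092)]).round(1).tolist())
def tri(a,b):
    d1,o1=ray(C,a);d2,o2=ray(S,b); A=np.stack([d1,-d2],1); t=np.linalg.lstsq(A,o2-o1,rcond=None)[0]; return (o1+t[0]*d1+o2+t[1]*d2)/2
for a,b in (((236.1,190.6),(259.3,209.3)),((234.2,207.5),(249,217))):
    x=tri(a,b); print(x.round(4),(x[:2]-g)@u,(x[:2]-g)@v)
print([ (tri((236.1,190.6),(259.3,209.3)),)])
```

```text
0.013 top [[236.2, 188.8], [234.1, 206.3]] side [[262.0, 209.8], [248.0, 216.5], [303.2, 248.5]]
0.0228 top [[236.0, 188.3], [233.9, 205.9]] side [[262.0, 207.8], [248.0, 214.5], [303.2, 248.5]]
0.033 top [[235.8, 187.8], [233.7, 205.4]] side [[262.1, 205.7], [247.9, 212.4], [303.2, 248.5]]
wrist blade edge at a=.12,.0 [[334.0, 93.7], [231.0, 93.8], [259.0, 213.7], [305.6, 213.6]]
[0.583  0.0677 0.0209] 0.17905445618102725 -0.02072480676588208
[0.5313 0.0726 0.0123] 0.1767596981331962 0.031149532979337567
[(array([0.58296232, 0.06765484, 0.02087369]),)]
```

Tip height is about 12–21 mm, lateral alignment is good, and sag is negligible. Inserting with a contact guard.

Run:
```python
from h import *
th=np.radians(82); u=np.array([np.cos(th),np.sin(th)]); c=np.array([.5775,.1805])
p=c-.275*u; e=c-.100*u
manip.line_to([*p,.064],rate=.05)
print(manip.line_to([*e,.064],rate=.08,contact_N=6)); manip.sleep(.3)
s=manip.get_state(); print(s['time'],e,s['eef_pos'],s['wrist_force'],s['moment'],s['finger_gap'])
im=manip.get_image("wrist"); cv2.imwrite("pics/wi.png",im[:,:,::-1]); np.savez("wi.npz",im=im,p=s['eef_pos'],q=s['ee_rot'])
t=manip.get_image("top"); cv2.imwrite("pics/ti.png",cv2.resize(t[110:260,160:380,::-1],None,fx=3.6,fy=3.6,interpolation=cv2.INTER_CUBIC))
```

```text
False
15.2917 [0.56358269 0.08147319] [0.563588   0.08140296 0.06400767] [-0.04886959  0.65236167 -2.84376834] [-0.0335986   0.0467995   0.02572448] 0.016328024989483884
```

View pics/wi.png

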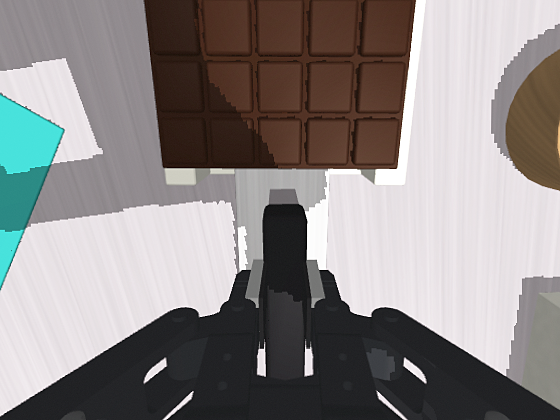

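View pics/ti.png

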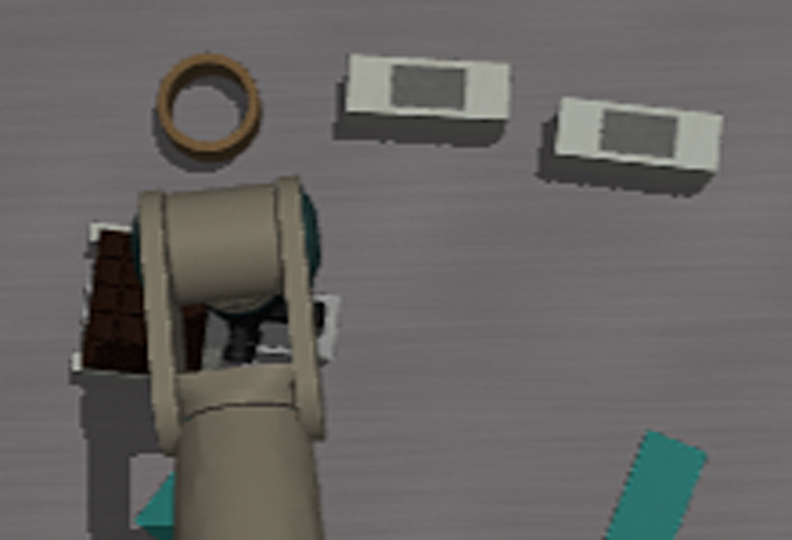

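The blade is in the channel without contact. The slab's rear edge is at row 167, centred at column 280 against the handle's 284. Slow lift with a mid check.

Run:
```python
from h import *
d=np.load("wi.npz"); th=np.radians(82); u=np.array([np.cos(th),np.sin(th)]); v=np.array([-u[1],u[0]])
W=cam("wrist",dict(eef_pos=d['p'],ee_rot=d['q'])); x=atz(W,(281,167),.054)[:2]-(d['p'][:2]-.015*u)
print("slab centre in grip",x@u+.055,x@v)
p=d['p'][:2]
manip.line_to([*p,.076],rate=.04); manip.line_to([*p,.100],rate=.015); manip.sleep(.4)
s=manip.get_state(); print(s['time'],s['eef_pos'],s['wrist_force'],s['moment'],s['finger_gap'])
im=manip.get_image("wrist"); cv2.imwrite("pics/wm.png",im[:,:,::-1]); np.savez("wm.npz",im=im,p=s['eef_pos'],q=s['ee_rot'])
sd=manip.get_image("side"); cv2.imwrite("pics/sm.png",cv2.resize(sd[100:300,140:360,::-1],None,fx=3,fy=3,interpolation=cv2.INTER_CUBIC))
```

```text
slab centre in grip 0.11668084202653757 0.0008371098048378373
17.9917 [0.56358842 0.08141799 0.10001679] [ 0.56679765 -0.49466036 -4.27420256] [-0.12686941  0.00392923 -0.0066709 ] 0.016221639063474767
```

View pics/wm.png

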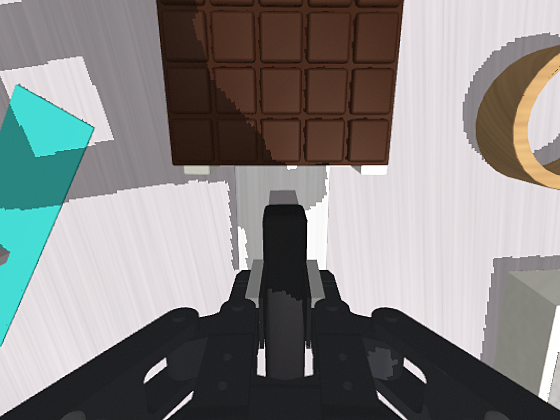

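View pics/sm.png

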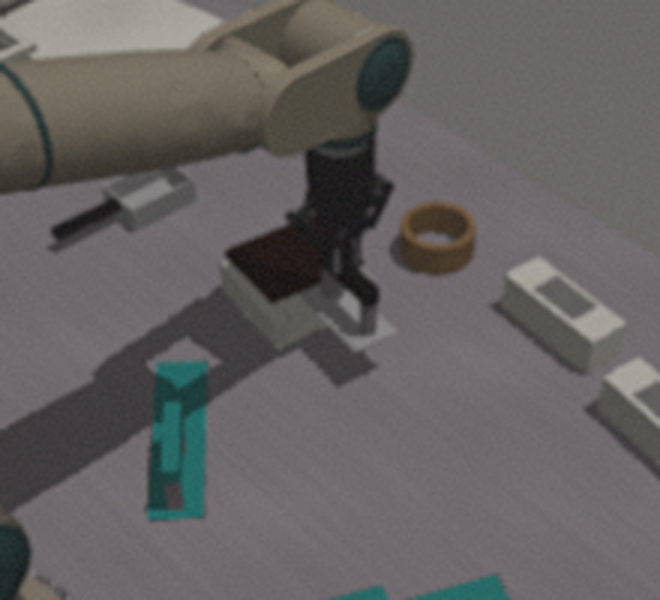

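Wrist load rose by about 1.45 N, which is the slab's weight, so the lifter alone carries it. The wrist view shows the rear edge at row 164, columns 172–390. Continuing up.

Run:
```python
from h import *
s=manip.get_state(); p=s['eef_pos'][:2]
manip.line_to([*p,.205],rate=.04); manip.sleep(.6)
s=manip.get_state(); print(s['time'],s['eef_pos'],s['wrist_force'],s['moment'],s['finger_gap'])
im=manip.get_image("wrist"); cv2.imwrite("pics/wf.png",im[:,:,::-1]); np.savez("wf.npz",im=im,p=s['eef_pos'],q=s['ee_rot'])
W=cam("wrist",s)
m=manip.masks_of("wrist","slab_center")
print([(r['centre'],r['score'])for r in m])
# pitch: slab edges' column at rows, fit size across (130mm) vs row => depth
if m:
    K,k1,T=W; M=m[0]['mask']; R0=T[:3,:3]
    up=[]
    for r in (20,60,100,140,155):
        c=np.where(M[r])[0]
        if len(c)<50: continue
        a,_=ray(W,(c.min(),r)); b,_=ray(W,(c.max()+1,r)); a=R0.T@a;b=R0.T@b
        dep=.13/np.linalg.norm(a-b); pt=T[:3,3]+R0@((a+b)/2*dep); up.append(pt); print(r,c.min(),c.max(),pt.round(4))
sd=manip.get_image("side"); cv2.imwrite("pics/sf.png",cv2.resize(sd[60:260,140:360,::-1],None,fx=3,fy=3,interpolation=cv2.INTER_CUBIC))
```

```text
21.4667 [0.56360762 0.08143298 0.20501428] [ 0.034246    0.30796928 -3.57577028] [-0.21512262  0.00817482  0.02903148] 0.016314448437414773
[([281.0, 81.4], 0.95)]
20 158 401 [0.5793 0.2017 0.1717]
60 162 397 [0.5765 0.1826 0.1719]
100 166 394 [0.5738 0.162  0.1729]
140 171 390 [0.5709 0.1401 0.1721]
155 172 388 [0.5693 0.1314 0.1721]
```

View pics/wf.png

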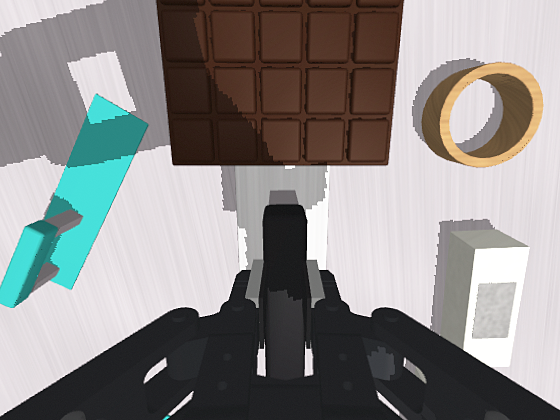

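View pics/sf.png

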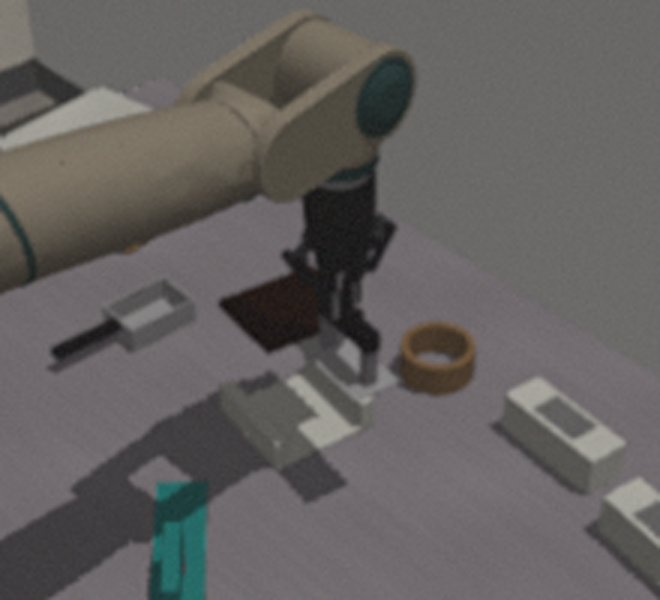

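The slab's top is at about 0.172 m and level within 0.02 rad. It is centred on the blade, with the stand empty below. One stability check, then hand in.

Run:
```python
from h import *
manip.sleep(.8); s=manip.get_state(); im=manip.get_image("wrist")
a=np.load("wf.npz")['im']; print(np.abs(im[:160,150:410].astype(int)-a[:160,150:410]).mean(), s['finger_gap'],s['wrist_force'],np.abs(s['qd']).max())
W=cam("wrist",s); th=np.radians(82); u=np.array([np.cos(th),np.sin(th)]); v=np.array([-u[1],u[0]])
x=atz(W,(280.5,165),.172)[:2]-(s['eef_pos'][:2]-.015*u); print(x@u+.055,x@v)
C=cam("top"); manip.get_image("top")
for n in ("tape","carton","scoop"):
    for r in manip.find_in("top",n): print(n,r['centre'],round(r['score'],2))
manip.finish_job()
```

```text
1.0832051282051283 0.016307793542412956 [-0.22432293 -0.24174566 -3.19473992] 0.002534721552342457
0.11437380862215221 0.0013650163766155369
carton [277.3, 137.8] 0.98
carton [337.9, 149.3] 0.81
scoop [119.9, 205.6] 0.83
the job is handed in; nothing more can be done
```

I gripped the metal lifter with the black handle, slid its blade through the channel without contact, and lifted the slab straight up. I then handed the job in at about 22.5 s of the 48 s allowed. No verdict was reported.

My last checks showed:
- **Height and level:** the slab's top is about 172 mm above the table, so its centre is at about 166 mm. It is level within 0.02 rad.
- **Position on the blade:** the slab's centre is about 114 mm ahead of the handle's centre and about 1 mm off the middle line.
- **Steadiness:** between two wrist pictures 0.8 s apart, the slab did not shift and the finger gap stayed at 16.3 mm.
- **Bystanders:** the cartons and the scoop were found within about 3 pixels (under about 10 mm) of their first positions.

Two checks were weak:
- **Tape:** the network did not find it in the final top picture. In the wrist and side pictures it stood on the table away from the arm, and nothing came near it.
- **Wrist force:** the vertical reading drifted from about −4.3 to −3.2 N while holding. The pictures showed no change in the load, so I took it for sensor noise.

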